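# Clamp down the pressure cooker lid and test its vent lever

### The job

Close up the washed pressure cooker: wind the four-armed star handle on top of its lid clockwise (seen from above) until it comes up against its stop, which takes more than a full turn, without forcing it. Then check the vent: swing the little sprung vent lever at the lid's edge all the way to its stop and let it spring back by itself. Leave the other kitchen things where they are.

Things in the scene. Friction and masses are not known exactly. Their poses are not given: they have to be found in the camera images.
- cooker: Steel bridge-clamp pressure cooker, 220 mm across, on the white drainboard (it does not move; place and yaw vary). Origin: centre of its underside, z up. Lid rim 145 mm up, lid top 158 mm. A dark steel bridge 30 mm wide runs over the lid along the cooker's own y, its top 184 mm up, with a 30 mm round boss in its middle up to 195 mm. Black side grips reach out to y = +-157 mm.
- bail_mid (a point): Middle of the cooker's fixed carrying bail: a 10 mm steel bar along the cooker's y, 246 mm up, straight over the star handle's centre, going down to the bridge at y = +-118 mm. The handle's arms pass under it, fingers reaching down cannot: they work on one side of it (the cooker's -x or +x side) and must let go and take the handle again and again.
- star (a joint): Turn of the star handle in rad, growing clockwise seen from above. It varies at the start (0 to 0.9) and ends at a firm stop more than a full turn further on, to be found by feel. It turns stiffly (about 0.12 N m, so about 2 N on an arm 60 mm out) and stays where it is left. At 0 arm 1 lies along the cooker's +x.
- star_hub (a point): Centre of the black star handle, on its vertical turning axis (the cooker's axis), at the arms' middle height, 220 mm above the cooker's underside; axes turn with it, x along arm 1. 34 mm hub; four straight, level, round arms 14 mm thick at right angles, each with an 18 mm end ball centred 76 mm out. From the arms' middle it is 36 mm down to the bridge and 21 mm up to the bail's underside.
- star_arm (a point): Centre of the ball at the end of arm 1 of the star handle (the four arms are alike).
- vent (a joint): Swing of the vent lever in rad: 0 at rest; it grows clockwise seen from above up to its stop at 0.9. A spring (about 1.5 N at rest to 4.2 N at the stop, at the paddle) brings it back.
- vent_pivot (a point): The vertical pivot of the vent lever, on a brass valve at the lid's edge, 88 mm from the cooker's axis on its -x side, 178 mm above the cooker's underside.
- vent_tip (a point): Point in the black upright paddle at the vent lever's outer end, 40 mm out from the pivot, 185 mm above the cooker's underside. The paddle is 16 mm along the lever, 8 mm thick, and stands 161 to 195 mm above the cooker's underside. At rest the lever points outwards, 0.45 rad counterclockwise (from above) of the cooker's -x; at its stop 0.45 rad clockwise of it.
- pan: Aluminium frying pan, 210 mm across and 42 mm high, black handle along its own -x reaching 270 mm from the centre. Bystander. Origin: centre of its underside.
- rolling_pin: Wooden rolling pin, 52 mm thick and 440 mm long with its handles, lying along its own x. Bystander. Origin: under its middle.
- jug: Blue plastic jug, 108 mm across and 190 mm high, with a round vent button on its white lid, its handle along its own +x. Bystander. Origin: centre of its underside.
- mug: White mug, 80 mm across, 90 mm high. Bystander. Origin: centre of its underside.
- sponge: Sponge, 100 x 65 x 30 mm. Bystander. Origin: centre of its underside.
- spoon: Steel spoon lying on the drainboard. Bystander.
- dishes: Upturned steel bowl, 210 mm across, 82 mm high, with three melamine plates leaning on its own -x side, up to 190 mm high. Fixed. Bystander. Origin: under the bowl's centre.

How it is judged:
On the way, in this order (a step that is already met when the one before it is completed fails the run):
1. the star handle is wound clockwise up to its stop (value of joint star above 7.08 rad), for 0.1 s.
2. the vent lever is swung to its stop (value of joint vent above 0.8 rad), for 0.05 s.
At the end, for the whole second after the job is handed in: The star handle is at its clockwise stop (within 0.12 rad) and the vent lever has been swung to its stop (within 0.1 rad) after that and is back at rest (within 0.08 rad) (value of joint star above 7.08 rad and value of joint vent below 0.08 rad); the robot touches nothing.
It fails at once if the cooker is pushed with more than 60 N (forced) (contact force between any of the fingers, the arm and cooker above 60 N).
It fails at once if a bystander is shifted by more than 30 mm (distance of any of pan, rolling_pin, jug, mug, sponge, spoon from where it was at the start of the episode above 0.03 m).
It also fails if it takes over 72 s, if anything falls off the work surface, if the arm or the gripper's body presses on something with over 40 N, if the wrist force passes 120 N, or if a joint passes its speed limit or range.

### The arm

A 6-joint arm with a two-finger parallel gripper is mounted at the origin on the work surface. World frame = base frame: x ahead of the robot, y to its left, z up, the work surface at z = 0. Lengths are in m, angles in rad, forces in N, time in s.
With the tool pointing down it reaches from about 0.3 to 0.875 m from the base axis. Payload 6.4 kg.
Tool frame: the origin (TCP) lies midway between the tips of the shut fingers; the grasp point (between the pads) lies 19 mm behind it; z points along the fingers, y is the line along which they close (so a half turn about z gives the same grasp; the last joint's range is limited). The gripper opens to 85 mm and grips with 20 to 120 N. Pads are 22 mm wide; open, the fingers measure 114 mm over their backs; the gripper's body (76 mm by 85 mm) begins 54 mm behind the grasp point. The pads swing forward as they close: fully open they stand 13 mm farther back than shut.
Start: joints at [1.033, 0.181, 1.607, -0, 1.354, -0.206], TCP at [0.187, 0.544, 0.231] pointing down, gripper open.
Joint ranges: [-2.99, 2.99], [-0.89, 2.07], [0.3, 2.58], [-1.14, 4.28], [0, 2.63], [-3.12, 3.12]. Speed limits (rad/s): [2.57, 2.57, 3.01, 3.14, 3.14, 3.14].

### API

Orientations are given as a unit quaternion [w, x, y, z].
In Python, from bench import sensors, vision, ctrl gives the robot as it stands.
- The arm moves only by the tool carry_out, never from a script. Its argument "deltas" is text: rows parted by semicolons, each of 7 numbers parted by spaces: the shift along the tool's x, y, z in mm, then the turn, a rotation vector about the tool's x, y, z in rad, then the closure, from 0 (fully open) to 1 (shut). In form: tx ty tz ax ay az claw; .... A call has 1 to 12 rows; each row is the pose to reach, as a shift and turn from the pose commanded when the call began, along the tool's axes at that moment; what a row does not reach only later rows make up. A row lasts 1/8 s, in which the tool goes at most 62.5 mm and 10.7 degrees, less where a joint would pass 70% of its speed; a pose out of reach is approached as far as the arm can. A call with a gripper value outside its range is refused whole. The fingers move at their own pace and stop on an object; the grip force is fixed at half the most. Time passes only in rows, so rows that repeat a pose let the fingers close. It gives the time, the measured TCP pose, the force, the opening and the grip force at its end, in the units of the state.
- sensors.get_obs(): the state, without advancing time (a new reading comes with each control period).
- vision.camera(name): name is "scene" or "top" or "wrist"; returns the picture (384x512x3 uint8, blue, green, red); there is no depth.
- vision.camera_model(name): a dict with "K" (3x3 intrinsics, pixels), "extrinsics" (4x4, takes a point from world to camera coordinates); the wrist camera has in their place "hand_eye" (4x4, takes a point from camera to tool coordinates, whose origin is the TCP and whose axes are the flange's). Camera axes: x right, y down, z forward; pixel columns grow to the right and rows downward; lengths in m; the calibration is good to about 2 mm. A picture is of the moment at which its call begins: read the wrist's pose just before it. camera_model takes no time and is no camera call.
- ctrl.hand_in(): hands the job in; it is judged then, once.
The state is a dict: "time_s": time; "q": joint angles; "dq": joint speeds; "joint_efforts": joint torques, N m; "eef_pos": TCP position; "eef_rot": TCP orientation; "wrist_force": force on the tool from outside, world axes, zero at the start; "torque": the same for the moment, N m; "opening": opening from 0.0 (shut) to 1.0 (fully open); "grasp_force": force on a finger pad.
Only numpy, scipy, OpenCV 4.12 (cv2) and the standard library are available. Lean on these libraries where they do the work, as an engineer would, in place of code of your own. Each camera call takes 0.05 s, during which the arm holds its last target. There are 200 camera calls.

## Working session

There is one attempt and no reset: what is moved stays moved. The work goes in short steps, Python scripts to look and compute and a tool call to move; the robot and the scene stay as the last step left them, time stands still between calls to the robot, and variables do not carry over. Pictures are saved under pics/ and viewed, at most 10 in all, crops included, and the job is handed in when it is done.

Besides the shell and the picture viewer there is one more tool, called after "Call:" as a command line: name --argument value ..., lists and objects as JSON in quotes. carry_out: Moves the arm, as the interface text tells. Its arguments: {"type":"object","properties":{"deltas":{"type":"string"}},"required":["deltas"]}

```bash
mkdir -p pics
python3 - <<'E'
from bench import sensors, vision
import cv2,numpy as np
np.set_printoptions(precision=4,suppress=True)
print(sensors.get_obs())
for n in("top","scene"):
    cv2.imwrite(f"pics/{n}0.png",vision.camera(n)); m=vision.camera_model(n); print(n,np.array(m["K"]),np.array(m["extrinsics"]))
print(vision.camera_model("wrist"))
E
```

```text
{'time_s': 0.0, 'q': array([ 1.0327,  0.1815,  1.608 , -0.    ,  1.3538, -0.2063]), 'dq': array([ 0.0003,  0.0024, -0.0021,  0.0001, -0.0001,  0.0002]), 'joint_efforts': array([ -0.0014, -44.4876, -35.1337,  -0.0007,   0.0091,  -0.    ]), 'eef_pos': array([0.187 , 0.5432, 0.2304]), 'eef_rot': array([-0.0003,  0.1652,  0.9863, -0.0008]), 'wrist_force': array([0.2509, 0.7134, 1.0064]), 'torque': array([ 0.0083, -0.053 , -0.036 ]), 'grasp_force': 0.0, 'opening': 0.9965226225059749}
top [[409.063    0.     250.3575]
 [  0.     409.063  192.8278]
 [  0.       0.       1.    ]] [[ 0.0214 -0.9998  0.0007  0.0264]
 [-0.9811 -0.0212 -0.1923  0.5605]
 [ 0.1923  0.0034 -0.9813  1.5898]
 [ 0.      0.      0.      1.    ]]
scene [[446.4772   0.     259.8133]
 [  0.     446.4772 188.6752]
 [  0.       0.       1.    ]] [[-0.264   0.9643 -0.022   0.1108]
 [ 0.6799  0.1699 -0.7133 -0.2479]
 [-0.6841 -0.2033 -0.7005  2.1205]
 [ 0.      0.      0.      1.    ]]
{'K': array([[274.2006,   0.    , 255.3921],
       [  0.    , 274.2006, 188.7644],
       [  0.    ,   0.    ,   1.    ]]), 'hand_eye': array([[-0.0004, -0.9642, -0.2651,  0.0675],
       [ 1.    , -0.0005,  0.0002,  0.0003],
       [-0.0004, -0.2651,  0.9642, -0.1433],
       [ 0.    ,  0.    ,  0.    ,  1.    ]])}
```

View pics/top0.png

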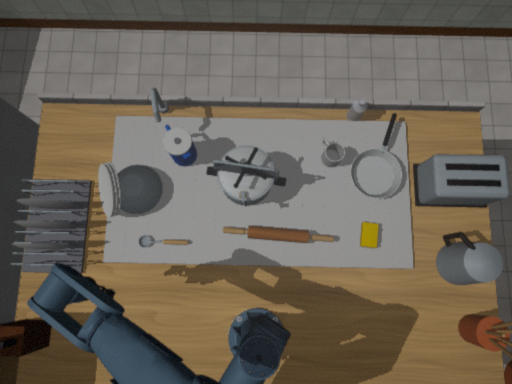

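View pics/scene0.png

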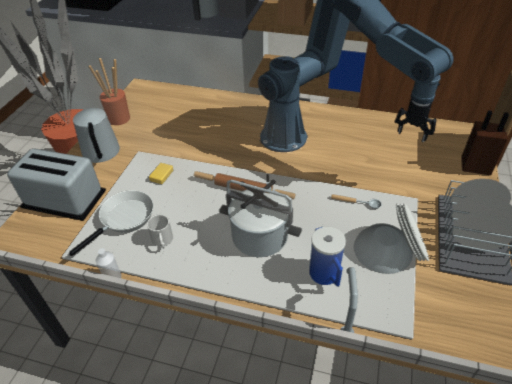

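Run:
```python
import cv2
a=cv2.imread("pics/top0.png")[130:220,195:300];b=cv2.imread("pics/scene0.png")[165:260,205:310]
cv2.imwrite("pics/z.png",cv2.resize(a,None,fx=6,fy=6,interpolation=cv2.INTER_CUBIC))
cv2.imwrite("pics/zs.png",cv2.resize(b,None,fx=6,fy=6,interpolation=cv2.INTER_CUBIC))
```

```text
(no output)
```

View pics/z.png

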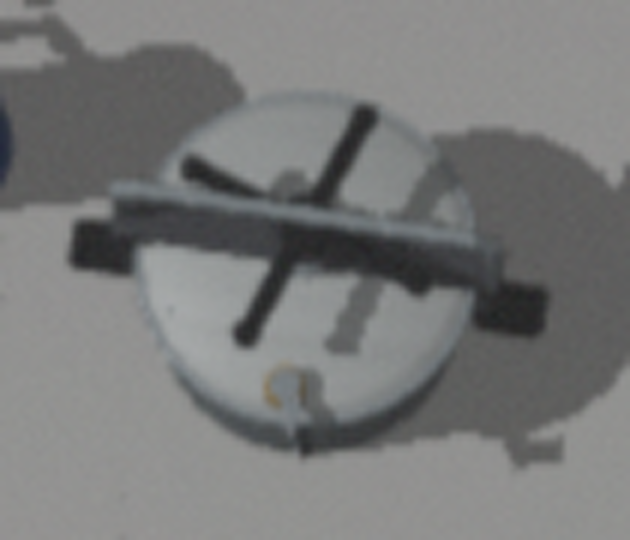

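View pics/zs.png

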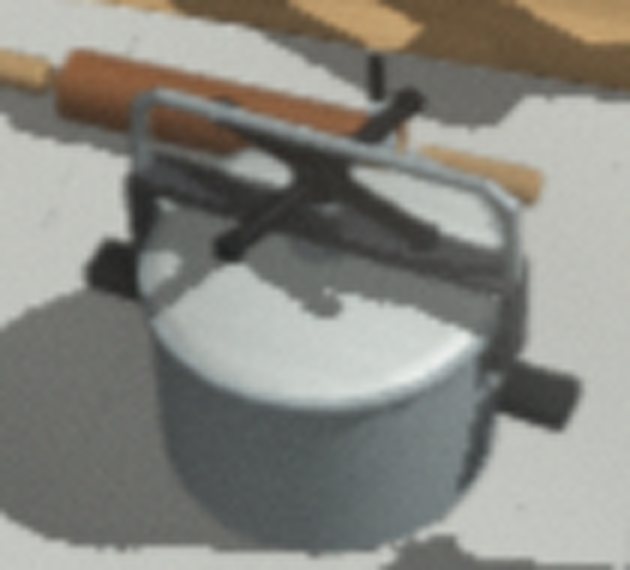

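```bash
cat > fit.py <<'E'
from bench import vision
import numpy as np
from scipy.optimize import least_squares
def proj(n,P):
    m=vision.camera_model(n);E=np.array(m["extrinsics"]);c=P@E[:3,:3].T+E[:3,3];p=c@np.array(m["K"]).T
    return p[:,:2]/p[:,2:]
top=np.array([(368,115),(245,335),(192,165),(420,286),(285,388),(303,443)])/6+[195,130]
sc=np.array([(228,243),(407,102),(425,235),(228,112),(375,62)])/6+[205,165]
def pts(v):
    x,y,z,yaw,s=v; r=lambda a,d,h:[x+d*np.cos(a),y+d*np.sin(a),z+h]
    a=yaw-s   # arm1
    tips=[r(a+k,.079,.220) for k in(0,np.pi,np.pi/2,-np.pi/2)]
    piv=np.array(r(yaw+np.pi,.088,.190)); b=yaw+np.pi+.45
    tip=np.array(r(yaw+np.pi,.088,.178))+.042*np.array([np.cos(b),np.sin(b),0])
    return np.array(tips+[piv,tip]),np.array(tips+[tip+[0,0,.017]])
def f(v):
    A,B=pts(v);return np.r_[(proj("top",A)-top).ravel(),(proj("scene",B)-sc).ravel()]
for s0 in(.3,):
    r=least_squares(f,[.6,0,.01,-.1,s0],loss="soft_l1",x_scale=[.1,.1,.1,1,1]);print(r.x,r.cost);print(r.fun.reshape(-1,2).round(2))
E
python3 fit.py
```

```text
[ 0.61797314  0.05542593  0.01031269 -0.13250401  0.34054107] 3.4015589779294837
[[-0.    0.04]
 [-0.27  0.57]
 [-0.03  0.16]
 [ 0.3   0.05]
 [-0.12 -1.89]
 [ 0.25  0.32]
 [-0.41  0.95]
 [ 1.03 -0.25]
 [ 0.3   0.68]
 [-0.97 -0.42]
 [ 0.17 -0.75]]
```

```bash
cat > h.py <<'E'
from bench import sensors
import numpy as np
from scipy.spatial.transform import Rotation as R
C=np.array([.618,.0554,.0103]);YAW=-.1325
RC=R.from_euler("z",YAW); RT=RC*R.from_matrix(np.array([[-1,0,0],[0,1,0],[0,0,-1.]]))
def st():
    o=sensors.get_obs();q=o["eef_rot"];return o,R.from_quat([q[1],q[2],q[3],q[0]])
def delta(p):
    o,r=st();d=r.inv().apply(RC.apply(np.array(p)/1000)+C-o["eef_pos"])*1000
    return d.round(1),(r.inv()*RT).as_rotvec().round(3)
def where():
    o,r=st();print(o["time_s"],"cooker mm",(RC.inv().apply(o["eef_pos"]-C)*1000).round(1),"F",RC.inv().apply(o["wrist_force"]).round(2),"T",o["torque"].round(2),"open",round(o["opening"],2),"q",o["q"].round(2))
E
python3 -c "
from h import *
where();print(delta([-59,-28,310]))"
```

```text
0.1 cooker mm [-491.6  426.6  220.2] F [-0.04 -0.44 -0.46] T [ 0.02 -0.02  0.01] open 1.0 q [ 1.03  0.18  1.61  0.    1.35 -0.21]
(array([-514. , -360.1,  -89.4]), array([-0.001, -0.   , -0.199]))
```

Call:
carry_out --deltas "0 0 -60 0 0 0 1; 0 0 -90 0 0 0 1; -50 -35 -90 0 0 0 1; -100 -70 -90 0 0 0 1; -150 -105 -90 0 0 -0.05 1; -200 -140 -90 0 0 -0.1 1; -250 -175 -90 0 0 -0.15 1; -300 -210 -90 0 0 -0.2 1; -350 -245 -90 0 0 -0.2 1; -400 -280 -90 0 0 -0.2 1; -460 -320 -90 0 0 -0.2 1; -514 -360 -90 0 0 -0.2 1"

```text
time_s: 1.6
eef_pos: [0.5486, 0.0458, 0.3209]
eef_rot: [-0.0, 0.066, 0.998, 0.0]
wrist_force: [1.3, 0.2, 0.1]
opening: -0.002
grasp_force: 0.0
```

```bash
python3 -c "
from h import *
where();print(delta([-59,-28,310]))
from bench import vision;import cv2;cv2.imwrite('pics/w1.png',vision.camera('wrist'));where()"
```

```text
1.6 cooker mm [-67.5 -18.7 310.6] F [1.23 0.38 0.13] T [ 0.02 -0.08  0.02] open -0.0 q [-0.13  0.06  1.56  0.    1.52 -1.57]
(array([-8.5, -9.3,  0.6]), array([ 0.   , -0.   ,  0.001]))
1.65 cooker mm [-63.4 -24.7 310. ] F [-0.23 -5.78 -0.2 ] T [-0.26  0.02 -0.03] open 0.0 q [-0.14  0.07  1.55 -0.    1.52 -1.58]
```

View pics/w1.png

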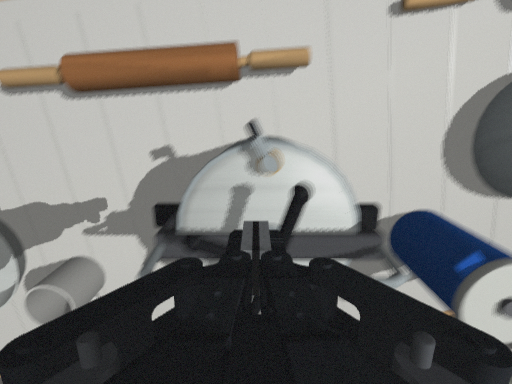

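```bash
python3 -c "
from h import *
from bench import vision
from fit import pts
m=vision.camera_model('wrist');H=np.array(m['hand_eye']);K=np.array(m['K'])
t=RC.apply([-.0675,-.0187,.3106])+C
for P in pts([*C,YAW,.3405])[0][[1,4,5]]:
    c=np.linalg.inv(H)@np.r_[RT.inv().apply(P-t),1]; p=K@c[:3];print(p[:2]/p[2])
where()"
```

```text
[ 0.61797314  0.05542593  0.01031269 -0.13250401  0.34054107] 3.4015589779294837
[[-0.    0.04]
 [-0.27  0.57]
 [-0.03  0.16]
 [ 0.3   0.05]
 [-0.12 -1.89]
 [ 0.25  0.32]
 [-0.41  0.95]
 [ 1.03 -0.25]
 [ 0.3   0.68]
 [-0.97 -0.42]
 [ 0.17 -0.75]]
[306.07674111 184.48428513]
[274.14457635 163.31998002]
[255.35465922 122.97130007]
1.65 cooker mm [-63.4 -24.7 310. ] F [-0.23 -5.78 -0.2 ] T [-0.26  0.02 -0.03] open 0.0 q [-0.14  0.07  1.55 -0.    1.52 -1.58]
```

Call:
carry_out --deltas "0 0 50 0 0 0 1; 0 0 95 0 0 0 1; 0 0 105 0 0 0 1; 0 0 105 0 0 0 1; 5 17 105 0 0 0 1; 6 28 105 0 0 0 1; 5 37 105 0 0 0 1; 4 45 105 0 0 0 1; 1 53 105 0 0 0 1; -3 60 105 0 0 0 1; -3 60 105 0 0 0 1"

```text
time_s: 3.02
eef_pos: [0.559, 0.1073, 0.216]
eef_rot: [-0.0, 0.066, 0.998, 0.0]
wrist_force: [0.3, -0.1, 0.2]
opening: 0.001
grasp_force: 0.0
```

```bash
python3 -c "
from h import *
where()"
```

```text
3.025 cooker mm [-65.3  43.6 205.7] F [ 0.3  -0.06  0.25] T [-0.04 -0.01 -0.01] open 0.0 q [-0.02  0.18  1.64  0.    1.32 -1.46]
```

Call:
carry_out --deltas "-8 5 0 0 0 0 1; -16 10 0 0 0 0 1; -25 13 0 0 0 0 1; -33 15 0 0 0 0 1; -41 16 0 0 0 0 1; -41 16 0 0 0 0 1"

```text
time_s: 3.78
eef_pos: [0.6024, 0.1168, 0.2164]
eef_rot: [0.001, 0.066, 0.998, -0.0]
wrist_force: [-0.1, -0.6, 0.3]
opening: -0.003
grasp_force: 0.0
```

```bash
python3 -c "
from h import *
from bench import vision
import cv2
where()
a=vision.camera('scene')[145:265,195:325];cv2.imwrite('pics/s2.png',cv2.resize(a,None,fx=5,fy=5,interpolation=cv2.INTER_CUBIC))"
```

```text
3.775 cooker mm [-23.5  58.8 206.1] F [ 0.03 -0.64  0.35] T [-0.    0.01 -0.05] open -0.0 q [-0.    0.28  1.52 -0.    1.34 -1.44]
```

View pics/s2.png

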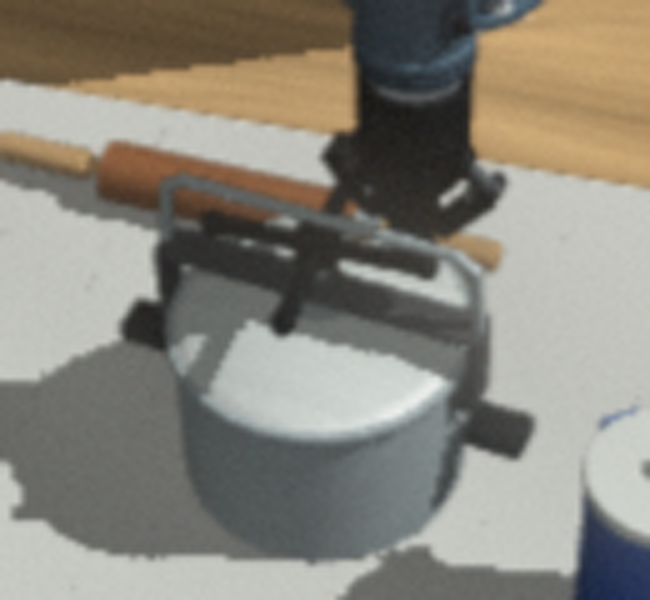

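```bash
cat > star.py <<'E'
import sys,json
from fit import *
from h import C,YAW
def star(px,g):  # px: (front +x, right +y, left -y) tips full-image pixels
    px=np.array(px)
    f=lambda s:(proj("scene",np.array([[C[0]+.079*np.cos(YAW-s[0]+k),C[1]+.079*np.sin(YAW-s[0]+k),C[2]+.22] for k in(0,np.pi/2,-np.pi/2)])-px).ravel()
    r=least_squares(f,[g]);print(r.x,r.fun.round(1))
star([(252,210),(281,198),(237.4,189.4)],0)
E
python3 star.py|tail -1
```

```text
File "star.py", line 6
    f=lambda s:(proj("scene",np.array([[C[0]+.079*np.cos(YAW-s[0]+k),C[1]+.079*np.sin(YAW-s[0]+k),C[2]+.22] for k in(0,np.pi/2,-np.pi/2)])-px).ravel()
               ^
SyntaxError: '(' was never closed
```

```bash
sed -i 's/\[\[C\[0\]+/[[C[0]+/; s/)\])-px).ravel/)]) )-px).ravel/' star.py; python3 star.py|tail -1
```

```text
[-0.11125499] [-0.2  0.2  0.   0.1 -0.7  0.1]
```

Call:
carry_out --deltas "0 0 -42 0 0 0 1; 20 -55 -42 0 0 0 1; 17 -109 -42 0 0 0 1; 17 -109 0 0 0 0 1; 17 -109 0 0 0 0 1; 37 -81 0 0 0 0 1; 41 -59 0 0 0 0 1; 38 -40 0 0 0 0 1; 30 -23 0 0 0 0 1; 17 -9 0 0 0 0 1; 0 0 0 0 0 0 1; 0 0 0 0 0 0 1"

```text
time_s: 5.32
eef_pos: [0.6026, 0.1183, 0.2161]
eef_rot: [0.0, 0.065, 0.998, 0.0]
wrist_force: [0.5, -0.7, -0.0]
opening: -0.006
grasp_force: 0.0
```

```bash
python3 -c "
from h import *
from bench import vision
import cv2
where()
a=vision.camera('scene')[145:265,195:325];cv2.imwrite('pics/s3.png',cv2.resize(a,None,fx=5,fy=5,interpolation=cv2.INTER_CUBIC))"
```

```text
5.325 cooker mm [-23.6  60.3 205.8] F [ 0.59 -0.67 -0.04] T [ 0.    0.05 -0.  ] open -0.01 q [ 0.    0.28  1.52  0.    1.34 -1.44]
```

View pics/s3.png

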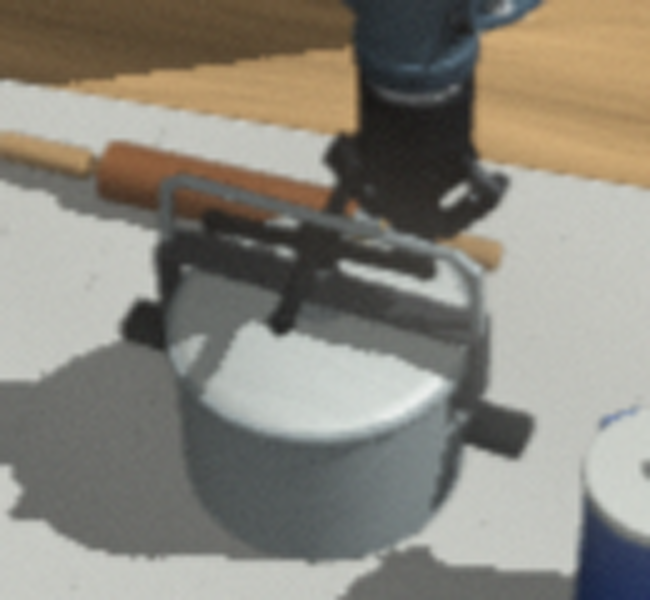

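Call:
carry_out --deltas "0 0 -42 0 0 0 1; 20 -55 -42 0 0 0 1; 17 -109 -42 0 0 0 1; 17 -109 0 0 0 0 1; 17 -109 0 0 0 0 1; 37 -81 0 0 0 0 1; 41 -59 0 0 0 0 1; 38 -40 0 0 0 0 1; 30 -23 0 0 0 0 1; 17 -9 0 0 0 0 1; 0 0 0 0 0 0 1; 0 0 0 0 0 0 1"

```text
time_s: 6.88
eef_pos: [0.6025, 0.1183, 0.2161]
eef_rot: [-0.0, 0.065, 0.998, 0.0]
wrist_force: [-0.6, -0.2, -1.2]
opening: -0.003
grasp_force: 0.0
```

Call:
carry_out --deltas "0 0 -42 0 0 0 1; 20 -55 -42 0 0 0 1; 17 -109 -42 0 0 0 1; 17 -109 0 0 0 0 1; 17 -109 0 0 0 0 1; 37 -81 0 0 0 0 1; 41 -59 0 0 0 0 1; 38 -40 0 0 0 0 1; 30 -23 0 0 0 0 1; 17 -9 0 0 0 0 1; 0 0 0 0 0 0 1; 0 0 0 0 0 0 1"

```text
time_s: 8.38
eef_pos: [0.6025, 0.1183, 0.2161]
eef_rot: [-0.0, 0.065, 0.998, 0.0]
wrist_force: [-0.4, 0.3, -0.1]
opening: 0.003
grasp_force: 0.0
```

```bash
python3 -c "
from h import *
where()"
```

```text
8.375 cooker mm [-23.7  60.3 205.8] F [-0.47  0.28 -0.13] T [-0.02  0.01  0.02] open 0.0 q [ 0.    0.28  1.52  0.    1.34 -1.44]
```

Call:
carry_out --deltas "0 0 -42 0 0 0 1; 20 -55 -42 0 0 0 1; 17 -110 -42 0 0 0 1; 17 -110 0 0 0 0 1; 17 -110 0 0 0 0 1; 37 -82 0 0 0 0 1; 41 -71 0 0 0 0 1; 41 -60 0 0 0 0 1; 40 -50 0 0 0 0 1; 39 -43 0 0 0 0 1; 39 -43 0 0 0 0 1"

```text
time_s: 9.75
eef_pos: [0.5572, 0.0804, 0.2161]
eef_rot: [-0.0, 0.066, 0.998, 0.0]
wrist_force: [0.1, -0.6, -0.8]
opening: -0.001
grasp_force: 0.0
```

Call:
carry_out --deltas "-1 3 0 0 0 0 1; -2 6 0 0 0 0 1; -2 6 0 0 0 0 1"

```text
time_s: 10.12
eef_pos: [0.5599, 0.0854, 0.2162]
eef_rot: [-0.0, 0.066, 0.998, 0.0]
wrist_force: [-0.4, -1.1, 0.0]
opening: 0.0
grasp_force: 0.5
```

Call:
carry_out --deltas "-1 3 0 0 0 0 1; -2 5 0 0 0 0 1; -2 5 0 0 0 0 1"

```text
time_s: 10.5
eef_pos: [0.5626, 0.0903, 0.2163]
eef_rot: [0.0, 0.066, 0.998, 0.0]
wrist_force: [-0.7, -2.1, -0.4]
opening: 0.001
grasp_force: 0.5
```

```bash
python3 -c "
from h import *
where()
from bench import vision
import cv2
a=vision.camera('scene')[145:265,195:325];cv2.imwrite('pics/s4.png',cv2.resize(a,None,fx=5,fy=5,interpolation=cv2.INTER_CUBIC))"
```

```text
10.5 cooker mm [-59.5  27.2 206. ] F [-0.4  -2.19 -0.42] T [-0.17  0.07  0.08] open 0.0 q [-0.05  0.18  1.64  0.    1.32 -1.49]
```

View pics/s4.png

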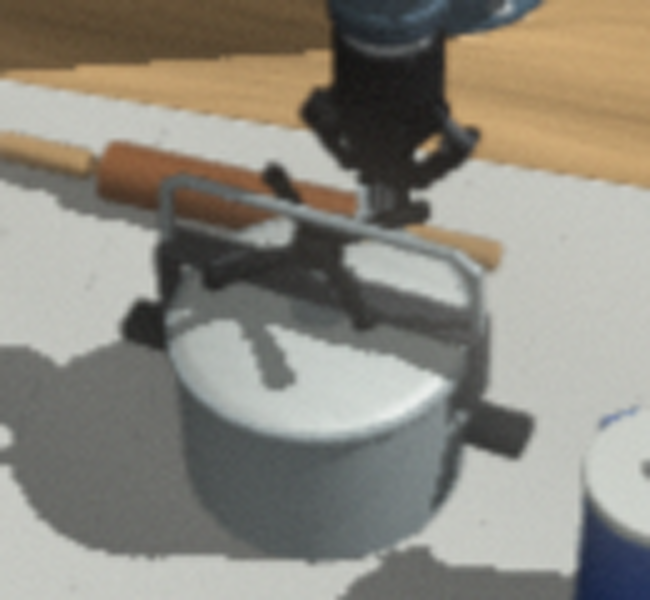

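```bash
sed -i '$d' star.py
cat >> star.py <<'E'
px=np.array([(365,322),(418,212),(212,278)])/5+[195,145]
star(px,-.8)
px=np.array([(212,278),(365,322),(275,172)])/5+[195,145]
star(px,.8)
E
python3 star.py|tail -2; python3 -c "
from h import *
where()"
```

```text
[-0.80943816] [ 0.1 -0.2  1.  -0.4 -0.3  0.1]
[0.76785937] [-0.3  0.  -0.  -0.2 -0.1 -0.1]
10.55 cooker mm [-59.6  27.2 206. ] F [-0.45 -1.11  0.45] T [-0.22  0.06 -0.  ] open -0.0 q [-0.05  0.18  1.64  0.    1.32 -1.49]
```

Call:
carry_out --deltas "-1 3 0 0 0 0 1; -3 5 0 0 0 0 1; -3 5 0 0 0 0 1"

```text
time_s: 10.92
eef_pos: [0.5663, 0.0949, 0.2163]
eef_rot: [-0.0, 0.066, 0.998, 0.0]
wrist_force: [-0.3, -1.2, -0.9]
opening: -0.003
grasp_force: 0.5
```

Call:
carry_out --deltas "-1 1 0 0 0 0 1; -2 3 0 0 0 0 1; -2 3 0 0 0 0 1"

```text
time_s: 11.3
eef_pos: [0.5687, 0.0974, 0.2163]
eef_rot: [0.0, 0.066, 0.998, -0.0]
wrist_force: [-1.3, -2.0, -0.3]
opening: -0.001
grasp_force: 0.5
```

```bash
python3 -c "
from h import *
where()"
```

```text
11.3 cooker mm [-54.4  35.1 206. ] F [-0.99 -2.17 -0.3 ] T [-0.23  0.01  0.01] open -0.0 q [-0.04  0.2   1.62 -0.    1.33 -1.48]
```

Moved about 0.13 rad more without stop yet; continuing in small steps.

Call:
carry_out --deltas "-1 1 0 0 0 0 1; -2 2 0 0 0 0 1; -2 2 0 0 0 0 1"

```text
time_s: 11.68
eef_pos: [0.5706, 0.0988, 0.2162]
eef_rot: [-0.0, 0.066, 0.998, -0.0]
wrist_force: [-2.4, -3.9, 0.5]
opening: 0.003
grasp_force: 1.9
```

Call:
carry_out --deltas "-1 1 0 0 0 0 1; -2 2 0 0 0 0 1; -2 2 0 0 0 0 1"

```text
time_s: 12.05
eef_pos: [0.5712, 0.0991, 0.216]
eef_rot: [-0.002, 0.066, 0.998, -0.002]
wrist_force: [-9.7, -8.6, 4.9]
opening: -0.001
grasp_force: 6.7
```

```bash
python3 -c "
from h import *
where()"
```

```text
12.05 cooker mm [-52.2  37.2 205.7] F [-8.52 -9.81  4.88] T [-1.36  1.6   0.04] open -0.0 q [-0.03  0.21  1.61 -0.    1.33 -1.47]
```

Call:
carry_out --deltas "5 -10 0 0 0 0 1; 5 -10 0 0 0 0 1; 5 -10 -54 0 0 0 1; 30 -40 -54 0 0 0 1; 55 -70 -54 0 0 0 1; 80 -97 -54 0 0 0 1; 80 -97 -54 0 0 0 1; 80 -97 -54 0 0 0 1"

```text
time_s: 13.05
eef_pos: [0.4818, 0.0154, 0.2708]
eef_rot: [0.001, 0.066, 0.998, 0.0]
wrist_force: [0.7, 0.6, 0.3]
opening: 0.004
grasp_force: 0.0
```

```bash
python3 -c "
from h import *
where()
from bench import vision
import cv2
cv2.imwrite('pics/w2.png',vision.camera('wrist'))
a=vision.camera('scene')[145:265,195:325];cv2.imwrite('pics/s5.png',cv2.resize(a,None,fx=5,fy=5,interpolation=cv2.INTER_CUBIC))"
```

```text
13.05 cooker mm [-129.8  -57.6  260.5] F [0.59 0.73 0.29] T [-0.03 -0.01 -0.05] open 0.0 q [-0.22 -0.07  1.79  0.    1.42 -1.65]
```

View pics/s5.png

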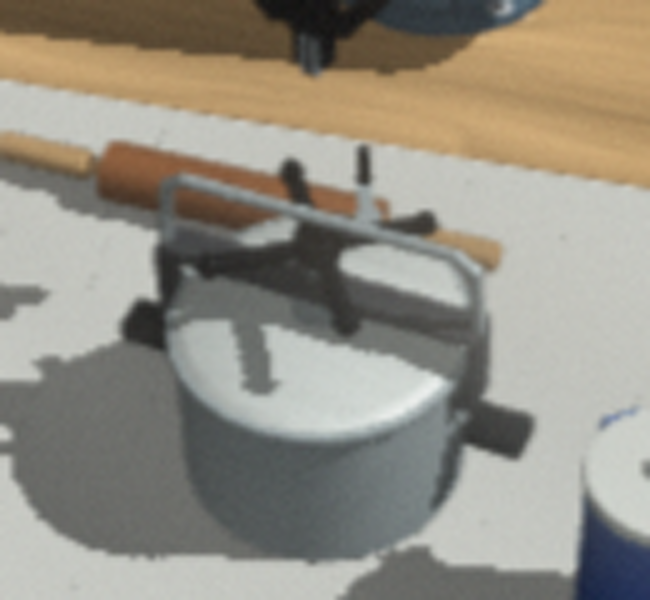

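View pics/w2.png

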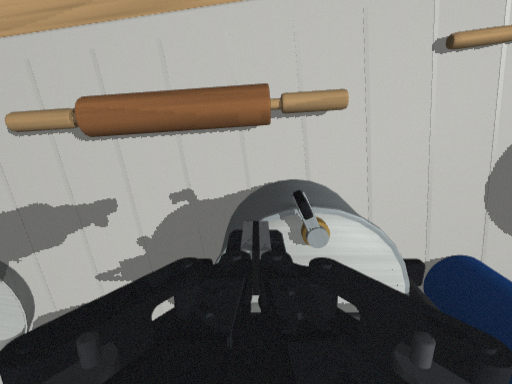

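```bash
cat >> star.py <<'E'
px=np.array([(205,268),(348,327),(290,165)])/5+[195,145]
star(px,.8)
E
python3 star.py|tail -1; python3 -c "
from h import *
where()"
```

```text
[0.91525459] [ 0.1 -0.3  0.1 -0.3  0.   0.6]
13.15 cooker mm [-129.8  -57.4  260.2] F [ 0.22  0.17 -0.88] T [ 0.07 -0.02 -0.05] open -0.0 q [-0.21 -0.07  1.79  0.    1.42 -1.65]
```

Call:
carry_out --deltas "0 0 50 0 0 0 1; 0 0 88 0 0 0 1; 0 0 88 0 0 0 1; 0 10 88 0 0 0 1; 0 20 88 0 0 0 1; 0 30 88 0 0 0 1; 0 38 88 0 0 0 1; 0 38 88 0 0 0 1"

```text
time_s: 14.15
eef_pos: [0.4863, 0.0534, 0.1827]
eef_rot: [0.0, 0.065, 0.998, -0.0]
wrist_force: [-1.0, -2.2, 1.9]
opening: 0.003
grasp_force: 1.2
```

Call:
carry_out --deltas "0 5 0 0 0 0 1; 0 10 0 0 0 0 1; 0 10 0 0 0 0 1"

```text
time_s: 14.52
eef_pos: [0.4876, 0.0628, 0.1825]
eef_rot: [0.0, 0.066, 0.998, -0.0]
wrist_force: [-2.0, -3.6, 2.6]
opening: -0.002
grasp_force: 1.9
```

Call:
carry_out --deltas "0 2 0 0 0 0 1; 0 4 0 0 0 0 1; 0 4 0 0 0 0 1"

```text
time_s: 14.9
eef_pos: [0.4881, 0.0665, 0.1824]
eef_rot: [0.0, 0.066, 0.998, -0.0]
wrist_force: [0.2, -4.1, 2.1]
opening: 0.002
grasp_force: 1.9
```

```bash
python3 -c "
from h import *
where()"
```

```text
14.9 cooker mm [-130.2   -6.1  172.1] F [ 0.78 -4.07  2.08] T [-0.69 -0.13 -0.03] open 0.0 q [-0.11  0.05  1.86 -0.    1.24 -1.54]
```

Call:
carry_out --deltas "0 2 0 0 0 0 1; 0 3 0 0 0 0 1; 0 3 0 0 0 0 1"

```text
time_s: 15.28
eef_pos: [0.4881, 0.0696, 0.1821]
eef_rot: [-0.0, 0.066, 0.998, -0.0]
wrist_force: [0.2, -5.0, 1.3]
opening: -0.001
grasp_force: 1.9
```

Call:
carry_out --deltas "0 1 0 0 0 0 1; 0 2 0 0 0 0 1; 0 2 0 0 0 0 1"

```text
time_s: 15.65
eef_pos: [0.4883, 0.0716, 0.1821]
eef_rot: [-0.0, 0.066, 0.998, -0.0]
wrist_force: [-0.3, -5.4, -0.1]
opening: -0.003
grasp_force: 2.0
```

```bash
python3 -c "
from h import *
where()"
```

```text
15.65 cooker mm [-130.7   -1.1  171.8] F [ 0.39 -5.39 -0.09] T [-0.74 -0.07 -0.08] open -0.0 q [-0.1   0.05  1.86 -0.    1.24 -1.53]
```

Not at a firm stop yet (no sharp rise in force).

Call:
carry_out --deltas "0 1 0 0 0 0 1; 0 2 0 0 0 0 1; 0 2 0 0 0 0 1"

```text
time_s: 16.02
eef_pos: [0.4885, 0.0724, 0.1821]
eef_rot: [-0.0, 0.066, 0.998, -0.001]
wrist_force: [-1.1, -10.1, 0.1]
opening: 0.002
grasp_force: 4.3
```

Call:
carry_out --deltas "0 1 0 0 0 0 1; 0 2 0 0 0 0 1; 0 2 0 0 0 0 1"

```text
time_s: 16.4
eef_pos: [0.4886, 0.0728, 0.1821]
eef_rot: [-0.001, 0.066, 0.998, -0.003]
wrist_force: [-1.9, -16.7, 0.1]
opening: 0.001
grasp_force: 7.3
```

```bash
python3 -c "
from h import *
where()"
```

```text
16.4 cooker mm [-130.5    0.2  171.8] F [  0.34 -16.76   0.15] T [-2.56  0.25 -0.11] open 0.0 q [-0.09  0.05  1.85 -0.01  1.24 -1.53]
```

Stop felt (16.7 N, no more travel). Release backwards, then lift away.

Call:
carry_out --deltas "0 -20 0 0 0 0 1; 0 -45 0 0 0 0 1; 0 -75 0 0 0 0 1; 0 -75 0 0 0 0 1; 0 -75 -60 0 0 0 1; 40 -75 -110 0 0 0 1; 80 -75 -120 0 0 0 1; 80 -75 -120 0 0 0 1; 80 -75 -120 0 0 0 1"

```text
time_s: 17.52
eef_pos: [0.4001, 0.0125, 0.3021]
eef_rot: [0.0, 0.065, 0.998, 0.0]
wrist_force: [0.2, -0.3, -0.0]
opening: -0.002
grasp_force: 0.0
```

Run:
```python
from h import *
where()
from bench import vision
import cv2
a=cv2.imread('pics/scene0.png').astype(int);b=vision.camera('scene').astype(int)
# paddle at start was around px (267.5,175): dark centroid compare; s5 has its rest view
s5=cv2.resize(cv2.imread('pics/s5.png'),(130,120),interpolation=cv2.INTER_AREA)
for im in(a[145:265,195:325],s5,b[145:265,195:325]):
    g=im.mean(2)[26:38,64:84]; print(g.mean(0).round(0).argmin(), g.min(0).round())
```

```text
17.525 cooker mm [-210.3  -71.3  291.8] F [ 0.22 -0.25 -0.03] T [-0.04 -0.04  0.02] open -0.0 q [-0.27 -0.29  1.92  0.    1.52 -1.71]
8 [75. 81. 82. 83. 88. 87. 98. 71. 45. 52. 80. 70. 50. 48. 50. 48. 69. 81.
 81. 82.]
8 [125. 135. 146. 154. 150. 147. 147. 114.  63.  75. 141. 151. 150. 151.
 152. 152. 153. 153. 151. 153.]
8 [122. 133. 144. 149. 148. 147. 145. 112.  61.  74. 139. 150. 149. 150.
 151. 152. 152. 150. 152. 151.]
```

The paddle is back at rest (same column as before), and the star is at its stop.

```bash
python3 -c "
from bench import ctrl
print(ctrl.hand_in())"
```

```text
the job is handed in; nothing more can be done
None
```

The star handle is wound to its clockwise stop (measured at about 7.2 rad). The vent lever was then swung to its stop and sprang back to rest, and the job is handed in after about 17.5 s of arm time; the hand-in returned no verdict.

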